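# Close the flower press

## Robot

A 7-joint arm with a two-finger parallel gripper is mounted at the origin on the work surface. World frame = base frame: x ahead of the robot, y to its left, z up, the work surface at z = 0. Lengths are in m, angles in rad, forces in N, time in s.
With the tool pointing down it reaches from about 0.4 to 0.85 m from the base axis. Payload 10.4 kg.
Tool frame: the origin (TCP) lies where the fingers leave the gripper's body, on its centre line; the fingertips stand 73 mm ahead of it and the grasp point (between the pads) lies 54 mm ahead of it; z points along the fingers, y is the direction in which the jaws open and shut (so a half turn about z gives the same grasp; the last joint's range is limited). The gripper opens to 85 mm and grips with 20 to 120 N. Pads are 22 mm wide; open, the fingers measure 114 mm over their backs; the gripper's body (76 mm by 85 mm) begins 54 mm behind the grasp point. The pads swing forward as they close: fully open they stand 13 mm farther back than shut.
Start: joints at [-1.326, 0.332, -0.065, 1.46, 0.022, 1.35, -0.088], TCP at [0.165, 0.603, 0.304] pointing down, gripper open.
Joint ranges: [-2.6, 2.6], [-0.5, 2.12], [-1.47, 1.34], [0.16, 2.42], [-1.27, 4.41], [0.06, 2.06], [-2.6, 2.6]. Speed limits (rad/s): [2.22, 2.22, 2.79, 2.79, 3.14, 3.14, 3.14].

## Interface

Orientations are given as a rotation vector (axis times angle).
In Python, from bench import bot gives the robot as it stands.
- The arm moves only by the tool carry_out, never from a script. Its argument "rows" is a list of rows, each a list of 3 entries, a list of its own where there are three numbers: the shift along the tool's x, y, z in m, then the turn, a rotation vector about the tool's x, y, z in degrees, then the opening, from -1 (shut) to 1 (fully open), so that 0 is half open. In form: [[[x, y, z], [wx, wy, wz], fingers], ...]. A call has 1 to 12 rows; each row shifts and turns the commanded pose from where the row before left it, along the tool's axes as they then stand; what a row does not reach is not made up. A row lasts 1/12 s, in which the tool goes at most 41.7 mm and 7.16 degrees, less where a joint would pass 70% of its speed; a pose out of reach is approached as far as the arm can. A call is refused whole if a number of a shift passes 0.0417 or a number of a turn 7.16, either way. A call with a gripper value outside its range is refused whole. The fingers move at their own pace and stop on an object; the grip force is fixed at half the most. Time passes only in rows, so rows that do not move let the fingers close. It gives the time, the measured TCP pose, the force and the opening at its end, in the units of the state.
- bot.get_state(): the state, without advancing time (a new reading comes with each control period).
- bot.read_camera(name): name is "side" or "top"; returns a dict with "frame" (420x560x3 uint8, red, green, blue), "range_z" (420x560 float32, m along the optical axis (not along the pixel's ray), 0 where there is no reading), "fx", "fy", "cx", "cy" (pixels), "position" and "attitude" of the camera in the world. Camera axes: x right, y down, z forward; pixel columns grow to the right and rows downward; lengths in m; the calibration is good to about 2 mm. A picture is of the moment at which its call begins.
- bot.hand_in(): hands the job in, once; it reports no verdict.
The state is a dict: "t": time; "q": joint angles; "dq": joint speeds; "joint_efforts": joint torques, N m; "tcp_pos": TCP position; "ee_rot": TCP orientation; "contact_force": force on the tool from outside, world axes, zero at the start; "moment": the same for the moment, N m; "width": opening from 0.0 (shut) to 1.0 (fully open).
Only numpy, scipy, OpenCV 4.12 (cv2) and the standard library are available. Lean on these libraries where they do the work, as an engineer would, in place of code of your own. Each camera call takes 0.05 s, during which the arm holds its last target. There are 200 camera calls.

## Task

Push the flower pack straight back on the bed of the press until it rests against the two steel pins at the rear, without ramming it, then take the crank by its wooden grip and wind it clockwise at an even pace, through the stiff place in each turn, until the platen is down tight on the pack. Never whirl the crank, do not force it once it has come up tight, and finish by letting go, with everything else on the shelf left where it stands.

Things in the scene. Friction and masses are not known exactly. Their poses are not given: they have to be found in the camera images.
- press: fixed flower press. Bed: rubberwood board 260 (x) x 220 (y) x 22 mm; origin at the centre of its underside on the shelf, z up, x from the open front (robot side) to the rear. Steel columns, 20 mm thick, at y = -95 and +95 mm carry an iron crosshead (44 mm in x, z = 125 to 153 mm) with a round boss (48 mm across, to z = about 171 mm) for the upright screw at x = y = 0.
- pins (a point): point on the bed midway between the two rear stop pins (steel, upright, 12 mm thick, 22 mm tall), which stand 45 mm to either side of it along the y axis of the press. In the frame of the press: x = 106, y = 0, z = 22 mm.
- pack: loose flower pack, 200 (x) x 140 (y) x 36 mm, 0.4 to 0.85 kg: two boards with card between. Origin at the centre of its underside, which slides on the bed (takes 2 to 7 N). It starts 45 to 65 mm too far forward (-x of the press) under the raised platen, slightly askew; fully home it touches both pins, its origin then above the origin of the press.
- screw: the upright screw with the round wooden platen (140 mm across, 16 mm thick) at its foot, under the crosshead; it goes only up and down. Its origin lies on its axis, inside the boss. The platen starts 10 to 16 mm above the pack's top (how much differs and is not given exactly) and comes down 8 mm for each clockwise turn of the crank, seen from above.
- crank: iron crank arm on top of the screw, 8 mm thick; it turns about the upright axis through its origin, which lies in the arm's underside; its x axis points along the arm to the grip, 70 mm away. It sinks with the screw, 8 mm a turn, and stays where it is left (let go when tight it springs back a little and stays tight). About 1.3 to 2.1 turns clockwise close the press. Even pace: a quarter turn a second.
- hub (a point): on the crank's axis, 10 mm above its origin. Turned at that pace the grip resists with about 7 N on the easy side of each turn and, rising smoothly, 14 N at one heavy point (bent screw); held still it pushes back under 6 N. Once the platen bears on the pack, the force grows by roughly 10 N per 18 mm of grip travel. This begins anywhere round the circle and must be felt. Pushing back with 10 to 20 N when held still is tight; over 30 N is forcing it.
- grip_mid (a point): middle of the upright wooden grip at the end of the crank arm: round barrel, 24 mm thick, 58 mm tall (30 mm below this point, 28 mm above), spinning freely on its pin, so a hand can hold it without turning. The arm's top is 36 mm below this point. In the crank's frame: x = 70, y = 0, z = 44 mm.
- pot: bystander: round lidded white ceramic pot, 152 mm across, 150 mm tall; origin at the centre of its foot
- plant_pot: bystander: small terracotta plant pot, 114 mm across, 98 mm tall; origin at the centre of its foot
- bucket: bystander: plastic bucket, 234 mm across, 195 mm tall; origin at the centre of its foot
- trowel: bystander: steel hand trowel lying along its x axis, 290 mm long, wooden handle at -x; origin midway, on the shelf
- caddy: bystander: open peg caddy 200 x 130 x 85 mm with a bow handle to 155 mm height; origin at the centre of its underside
- lid_box: bystander: wooden box with sliding lid, 200 x 110 x 68 mm; origin at the centre of its underside
- twine: bystander: spool of twine standing upright, 60 mm across, 70 mm tall; origin at the centre of its foot
Mind the look-alikes: they are no part of the job. Leave any orange look-alike of the pack alone.

How it is judged:
By the outcome, as a careful person would: the job done as asked, in the order asked, and still so for the second after the job is handed in, with the robot touching nothing.
It also fails if it takes over 72 s, if anything falls off the work surface, if the arm or the gripper's body presses on something with over 40 N, if the wrist force passes 120 N, or if a joint passes its speed limit or range.

## Working session

There is one attempt and no reset: what is moved stays moved. The work goes in short steps, Python scripts to look and compute and a tool call to move; the robot and the scene stay as the last step left them, time stands still between calls to the robot, and variables do not carry over. Pictures are saved under pics/ and viewed, about 8 in all and at most 12, crops included, and the job is handed in when it is done.

Besides the shell and the picture viewer there is one more tool, called after "Request:" as name(argument=value, ...), one argument or row to a line, values as JSON. carry_out: Moves the arm, as the interface text tells. Its arguments: {"type":"object","properties":{"rows":{"type":"array","items":{"type":"array"}}},"required":["rows"]}

```bash
mkdir -p pics; ls; cat > h.py <<'E'
import numpy as np, cv2
from bench import bot
from scipy.spatial.transform import Rotation as R
def cam(n):
    c=bot.read_camera(n); return c
def att(c):
    a=np.array(c['attitude'],float)
    return a if a.shape==(3,3) else R.from_rotvec(a).as_matrix()
def cloud(c):
    z=c['range_z']; v,u=np.mgrid[:z.shape[0],:z.shape[1]]
    p=np.stack([(u-c['cx'])/c['fx']*z,(v-c['cy'])/c['fy']*z,z],-1)
    return p@att(c).T+np.array(c['position'])
def save(c,n,crop=None,s=1):
    f=c['frame'][:,:,::-1]
    if crop: f=f[crop[1]:crop[3],crop[0]:crop[2]]
    cv2.imwrite('pics/'+n,cv2.resize(f,None,fx=s,fy=s,interpolation=cv2.INTER_CUBIC))
E
python3 - <<'E'
from h import *
for n in('top','side'):
    c=cam(n); save(c,n+'1.png'); np.save(n+'.npy',c,allow_pickle=True); print(n,c['position'],c['attitude'],c['fx'],c['cx'],c['cy'])
s=bot.get_state(); print(s)
E
```

```text
pics
top [ 0.38793478 -0.08328561  1.93971392] [-2.16759423  2.18958729 -0.07181212] 487.52772515816997 284.78990817016387 217.7074352202901
side [-0.01021464 -1.16101012  1.17589019] [-2.23137807  0.48618611 -0.25397181] 415.033826438963 276.9111515723611 215.57279791126916
{'t': 0.1, 'q': array([-1.32560008,  0.33282872, -0.06473243,  1.46087867,  0.0215639 ,
        1.34990313, -0.0885003 ]), 'dq': array([-0.00143363, -0.00159065, -0.0014509 , -0.00219904,  0.00014617,
       -0.00163995,  0.00069093]), 'joint_efforts': array([ 1.13784172e-03, -6.26755214e+01,  4.90596006e-02, -3.92419875e+01,
        1.63656764e-02,  7.01047189e-03,  3.50041591e-05]), 'tcp_pos': array([0.16528461, 0.60248611, 0.3031728 ]), 'ee_rot': array([-4.19310268e-01, -3.11331973e+00,  2.06471119e-03]), 'contact_force': array([ 0.27672243, -0.08791352, -0.15949327]), 'moment': array([ 0.02313166, -0.03425993, -0.03719602]), 'width': 0.9993441317953451}
```

View pics/top1.png

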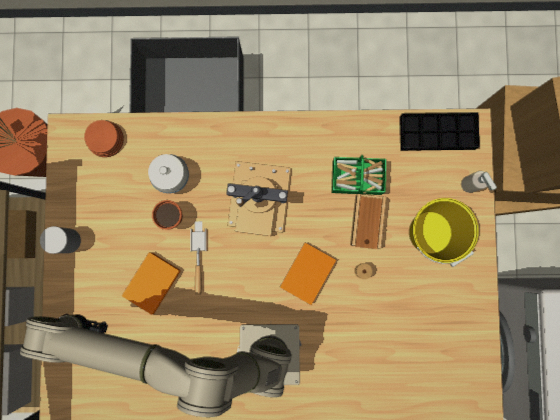

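View pics/side1.png

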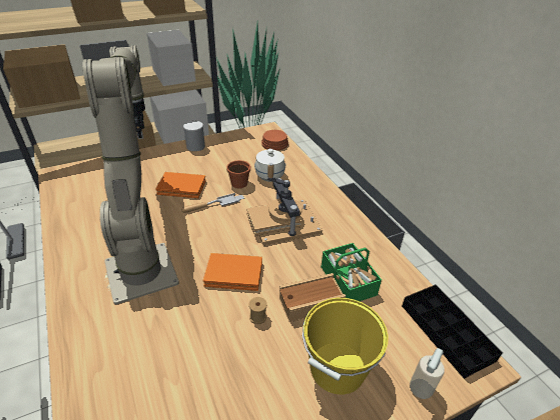

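The top view has the press at (258,198), with its pale pack below the platen at about (255,220). The orange look-alikes are at (152,282) and (308,273), and the lid_box at (368,220). The crank is the dark piece near (258,192), inside the press outline. I choose the pale pack on the bed, and will check it in a close crop.

```bash
python3 - <<'E'
from h import *
a=np.load('top.npy',allow_pickle=True).item(); b=np.load('side.npy',allow_pickle=True).item()
f=cv2.resize(a['frame'][145:250,205:310],(600,600),interpolation=cv2.INTER_CUBIC)
cv2.imwrite('pics/c1.png',f[:,:,::-1])
g=cv2.resize(b['frame'][165:250,235:335],(706,600),interpolation=cv2.INTER_CUBIC)
cv2.imwrite('pics/c2.png',g[:,:,::-1])
P=cloud(a)
np.set_printoptions(precision=3,suppress=True,linewidth=200)
h=P[155:242:3,220:298:3]
print((h[...,2]*1000).astype(int))
E
```

```text
[[  -8   -6    4   -3    0   -4    7  -16    3    0    5   -3    0    2   -4   -3    3   -8    2    7   12    6   -8   -5    1    0]
 [  11    1    5    8    4    4    0   -4    3    3    3   -2    6    2   -4    0   -9   10   -5    2    5    3   -2   -3   -1    0]
 [  -3   -4    0    7    2   -1   -2    1    6    1    2   -5    0    0   11   -2   -2   11   -6    2   -9    7   -3   -1    1    4]
 [  -5    3   -1    7    2   21   27   12   16   35   20   15   27   31   18   -2   -2   -4    0   -3    0   -1    0   -2    1 1939]
 [  -8    2   -4  -10    7   14   23   20   20   26   41   15   25   17   23   16   29   28   29   21   24   11   26    7    8 1939]
 [  -2   -4   -5    4    5   19   23   24   22   21   21   17   27   19   16   21   18   26   50   20   23   24   21   24    1    5]
 [   0    1    5   -2   11   14   26   25   19   24   22   14   13   19   29   19   22   23   19   15   22   21   17   27    1    7]
 [   0    0   -2   -8    2   22   23   20   15   26   21   19   29   21   21   21   27   17   30   21   12   25   14   13    5   10]
 [   4   -8   -6    3    8   28   15
[... 2057 characters left out ...]
 16   23   24    0    3    1   -3]
 [  -5    2    4    0   -5   56   59   60   54   59   63   56   58   49   68   48   60   52   20   26   26    0    9    5    2    3]
 [   0    4   -8   -5    0   60   48   52   62   51   51   59   67   62   48   64   56   40   27   31   18    6   -4    4    3   -7]
 [  -2   -1    2   -5    8   -5    5    8   -9    8   22   53   63   64   48   55   68    0   -1   -4   -1    4    3   10    4    3]
 [   9    0    1    0   -3   -7   -7    0   -7    1    1   -1   -1    4    1    0    0   -3    2   -5    0    4    4   -2    0    2]
 [  -1    7    0    2    2   -3    0    0   -8    9   -7    0   -6   10    3    3    4   -7   -3   -2  -12    1   -6   -5   -5    8]]
```

View pics/c1.png

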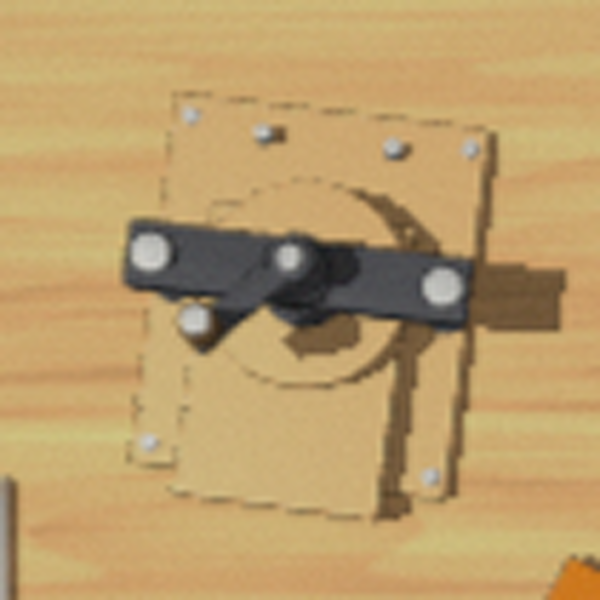

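View pics/c2.png

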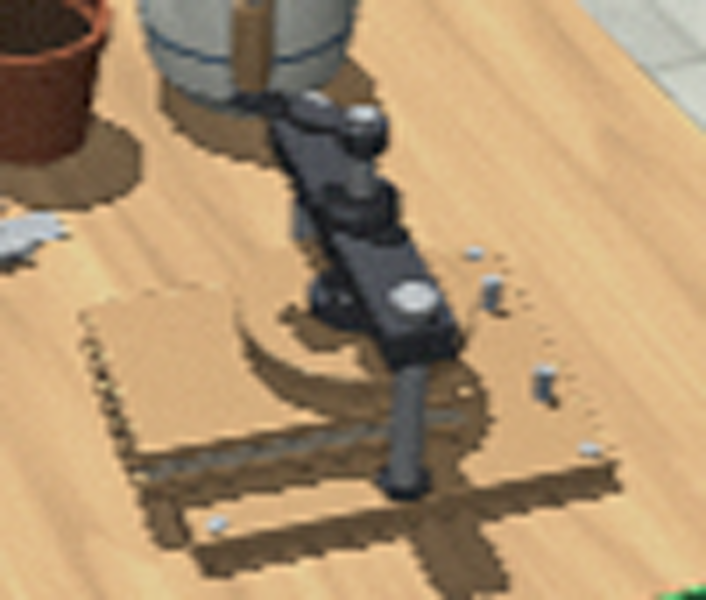

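The crops confirm it: in c1 the pins are at (264,133) and (394,148), the crosshead caps at (150,252) and (442,287), and the pack's front edge runs from (172,490) to (380,518). The crank hub is at (290,257) and the grip top at (195,320). Nothing orange is on the bed.

```bash
cat >> h.py <<'E'
def ray(c,u,v,z):
    d=att(c)@np.array([(u-c['cx'])/c['fx'],(v-c['cy'])/c['fy'],1]); p=np.array(c['position'])
    return p+d*(z-p[2])/d[2]
E
python3 - <<'E'
from h import *
np.set_printoptions(precision=4,suppress=True)
a=np.load('top.npy',allow_pickle=True).item(); b=np.load('side.npy',allow_pickle=True).item()
A=lambda x,y,z:ray(a,205+(x+.5)/5.714-.5,145+(y+.5)/5.714-.5,z)
B=lambda x,y,z:ray(b,235+(x+.5)/7.06-.5,165+(y+.5)/7.06-.5,z)
pins=[A(264,133,.044),A(394,148,.044)]; caps=[A(150,252,.157),A(442,287,.157)]
bed=[A(172,92,.022),A(492,130,.022),A(130,462,.022),A(450,500,.022)]
print('pins',pins); print('caps',caps,np.mean(caps,0)); print('bed',bed,np.mean(bed,0))
y=lambda p:np.degrees(np.arctan2(-(p[1]-p[0])[0]*-1,-(p[1]-p[0])[1])) 
for p in (pins,caps,bed[:2],bed[2:]): 
    d=p[0]-p[1]; print('yaw',np.degrees(np.arctan2(-d[0],d[1])),np.linalg.norm(d))
for i,j in((0,2),(1,3)):
    d=bed[i]-bed[j]; print('yaw x',np.degrees(np.arctan2(d[1],d[0])),np.linalg.norm(d))
pk=[A(172,490,.058),A(380,518,.058)]; d=pk[0]-pk[1]; print('pack front',pk,np.degrees(np.arctan2(-d[0],d[1])),np.linalg.norm(d))
print('grip',A(195,320,.273),'hub',A(290,257,.221))
print('side: pins',B(490,278,.044),B(545,370,.044),'grip top',B(363,115,.273))
for n,c in(('top',a),('side',b)):
    P=cloud(c); m=(P[...,2]>.258)&(P[...,2]<.3)&(abs(P[...,0]-.65)<.15)&(abs(P[...,1])<.2); print(n,m.sum(),np.median(P[m],0) if m.any() else 0)
    m=(P[...,2]>.2)&(P[...,2]<.235)&(abs(P[...,0]-.65)<.15)&(abs(P[...,1])<.2); print(n,m.sum(),np.median(P[m],0))
    # press bystander
P=cloud(a); 
for nm,(u,v) in dict(pot=(168,174),plant=(167,215),caddy=(358,175)).items(): print(nm,P[v,u])
E
```

```text
pins [array([0.7288, 0.0654, 0.044 ]), array([ 0.7173, -0.024 ,  0.044 ])]
caps [array([0.6317, 0.1305, 0.157 ]), array([ 0.6069, -0.0577,  0.157 ])] [0.6193 0.0364 0.157 ]
bed [array([0.7624, 0.1312, 0.022 ]), array([ 0.733 , -0.0916,  0.022 ]), array([0.5043, 0.1608, 0.022 ]), array([ 0.4758, -0.0599,  0.022 ])] [0.6188 0.0351 0.022 ]
yaw -7.297581633464562 0.09013481380941894
yaw -7.501709727099841 0.18986974717371752
yaw -7.500868157386617 0.22471741081650815
yaw -7.358070500746227 0.2224995573198087
yaw x -6.529759495268799 0.25978638988542935
yaw x -7.01801642633922 0.25920374797043355
pack front [array([0.4828, 0.1277, 0.058 ]), array([ 0.4624, -0.0129,  0.058 ])] -8.2420749227044 0.142131140965526
grip [0.5743 0.0896 0.273 ] hub [0.6188 0.0357 0.221 ]
side: pins [0.7238 0.0691 0.044 ] [ 0.7124 -0.0224  0.044 ] grip top [ 0.5787 -0.0296  0.273 ]
top 43 [0.5716 0.0878 0.2772]
top 137 [0.6045 0.0517 0.2163]
side 37 [0.5641 0.0869 0.2732]
side 121 [0.5907 0.0601 0.2129]
pot [0.6934 0.3697 0.1313]
plant [0.543  0.3842 0.0833]
caddy [ 0.7022 -0.3608  0.0036]
```

Measured: press origin (0.619, 0.036) with yaw about -7.3°. The pack is about 48 mm forward and about 0.9° askew. The crank points to about 129° at radius 70 mm, which matches the given size. I will push with the open fingers, leaning the hand 15° back to stay clear of the crank grip.

```bash
cat >> h.py <<'E'
np.set_printoptions(precision=4,suppress=True,linewidth=160)
O=np.array([.619,.0358,0]); YAW=-7.3
def down(tilt=0,yaw=YAW):
    y=np.radians(yaw); ey=np.array([-np.sin(y),np.cos(y),0]); ez=np.array([0,0,-1.]); ex=np.cross(ey,ez)
    return R.from_matrix(np.stack([ex,ey,ez],1))*R.from_euler('y',-tilt,degrees=True)
def W(px,py,z): 
    y=np.radians(YAW); return O+np.array([px*np.cos(y)-py*np.sin(y),px*np.sin(y)+py*np.cos(y),z])
def plan(wps,f=1,p=None,r=None):
    s=bot.get_state()
    if p is None: p=np.array(s['tcp_pos']); r=R.from_rotvec(s['ee_rot'])
    for (tp,tr,n) in wps:
        rv=(r.inv()*tr).as_rotvec()/n; out=[]
        for i in range(n):
            rn=r*R.from_rotvec(rv); d=r.inv().apply((tp-p)/(n-i))
            p=p+r.apply(np.round(d,4)); r=r*R.from_rotvec(np.radians(np.round(np.degrees(rv),2)))
            out.append([list(np.round(d,4)),list(np.round(np.degrees(rv),2)),f])
        print(str(out).replace('np.float64(','').replace(')',''))
def st():
    s=bot.get_state(); print('t',round(s['t'],2),'p',s['tcp_pos'],'F',s['contact_force'],'w',round(s['width'],3),'q',s['q'],'rv',s['ee_rot'])
E
python3 - <<'E'
from h import *
T=down(15)
plan([(np.array([.30,.33,.32]),down(0),10),(np.array([.42,.064,.27]),T,10),(np.array([.42,.064,.102]),T,8)])
E
```

```text
[[[-0.0202, -0.0227, -0.0017], [-0.01, -0.0, -0.8], 1], [[-0.0199, -0.023, -0.0017], [-0.01, -0.0, -0.8], 1], [[-0.0196, -0.0233, -0.0016], [-0.01, -0.0, -0.8], 1], [[-0.0192, -0.0235, -0.0017], [-0.01, -0.0, -0.8], 1], [[-0.0189, -0.0238, -0.0017], [-0.01, -0.0, -0.8], 1], [[-0.0186, -0.0241, -0.0017], [-0.01, -0.0, -0.8], 1], [[-0.0182, -0.0243, -0.0016], [-0.01, -0.0, -0.8], 1], [[-0.0179, -0.0246, -0.0017], [-0.01, -0.0, -0.8], 1], [[-0.0175, -0.0248, -0.0017], [-0.01, -0.0, -0.8], 1], [[-0.0172, -0.0251, -0.0016], [-0.01, -0.0, -0.8], 1]]
[[[-0.0153, -0.0248, 0.005], [0.0, -1.5, -0.0], 1], [[-0.0152, -0.0249, 0.0054], [0.0, -1.5, -0.0], 1], [[-0.015, -0.0248, 0.0058], [0.0, -1.5, -0.0], 1], [[-0.0149, -0.0249, 0.0062], [0.0, -1.5, -0.0], 1], [[-0.0147, -0.0248, 0.0065], [0.0, -1.5, -0.0], 1], [[-0.0145, -0.0249, 0.0069], [0.0, -1.5, -0.0], 1], [[-0.0143, -0.0248, 0.0073], [0.0, -1.5, -0.0], 1], [[-0.0141, -0.0249, 0.0077], [0.0, -1.5, -0.0], 1], [[-0.0139, -0.0248, 0.0081], [0.0, -1.5, -0.0], 1], [[-0.0138, -0.0249, 0.0084], [0.0, -1.5, -0.0], 1]]
[[[0.0054, -0.0, 0.0203], [0.0, -0.0, -0.01], 1], [[0.0054, -0.0, 0.0203], [0.0, -0.0, -0.01], 1], [[0.0055, -0.0, 0.0203], [0.0, -0.0, -0.01], 1], [[0.0054, -0.0, 0.0203], [0.0, -0.0, -0.01], 1], [[0.0055, -0.0, 0.0203], [0.0, -0.0, -0.01], 1], [[0.0054, -0.0, 0.0203], [0.0, -0.0, -0.01], 1], [[0.0055, -0.0, 0.0202], [0.0, -0.0, -0.01], 1], [[0.0054, -0.0, 0.0203], [0.0, -0.0, -0.01], 1]]
```

Request:
carry_out(
  rows=[
    [[-0.02, -0.023, -0.002], [0, 0, -0.8], 1],
    [[-0.02, -0.023, -0.002], [0, 0, -0.8], 1],
    [[-0.0195, -0.023, -0.002], [0, 0, -0.8], 1],
    [[-0.019, -0.0235, -0.002], [0, 0, -0.8], 1],
    [[-0.019, -0.024, -0.002], [0, 0, -0.8], 1],
    [[-0.0185, -0.024, -0.002], [0, 0, -0.8], 1],
    [[-0.018, -0.024, -0.002], [0, 0, -0.8], 1],
    [[-0.018, -0.0245, -0.002], [0, 0, -0.8], 1],
    [[-0.0175, -0.025, -0.002], [0, 0, -0.8], 1],
    [[-0.017, -0.025, -0.002], [0, 0, -0.8], 1],
  ],
)

```text
t: 0.93
tcp_pos: [0.2998, 0.329, 0.3238]
ee_rot: [-0.2, -3.135, 0.0]
contact_force: [0.8, -0.6, 0.8]
width: 1.004
```

Request:
carry_out(
  rows=[
    [[-0.015, -0.025, 0.005], [0, -1.5, 0], 1],
    [[-0.015, -0.025, 0.0055], [0, -1.5, 0], 1],
    [[-0.015, -0.025, 0.006], [0, -1.5, 0], 1],
    [[-0.015, -0.025, 0.006], [0, -1.5, 0], 1],
    [[-0.0145, -0.025, 0.0065], [0, -1.5, 0], 1],
    [[-0.0145, -0.025, 0.007], [0, -1.5, 0], 1],
    [[-0.0145, -0.025, 0.0075], [0, -1.5, 0], 1],
    [[-0.014, -0.025, 0.0075], [0, -1.5, 0], 1],
    [[-0.014, -0.025, 0.008], [0, -1.5, 0], 1],
    [[-0.014, -0.025, 0.0085], [0, -1.5, 0], 1],
    [[0, 0, 0], [0, 0, 0], 1],
  ],
)

```text
t: 1.85
tcp_pos: [0.4196, 0.0585, 0.2729]
ee_rot: [0.192, 2.874, -0.026]
contact_force: [-1.6, 0.1, -0.6]
width: 1.001
```

```bash
python3 - <<'E'
from h import *
st(); T=down(15); plan([(np.array([.42,.064,.102]),T,9)])
E
```

```text
t 1.85 p [0.4196 0.0585 0.2729] F [-1.5681  0.1069 -0.59  ] w 1.001 q [-0.7958 -0.3097  0.4027  2.1674  0.2912  1.0487  0.9213] rv [ 0.1922  2.8737 -0.0261]
[[[0.0049, 0.0006, 0.0183], [-0.01, 0.0, -0.04], 1], [[0.005, 0.0006, 0.0183], [-0.01, 0.0, -0.04], 1], [[0.0049, 0.0006, 0.0183], [-0.01, 0.0, -0.04], 1], [[0.005, 0.0006, 0.0183], [-0.01, 0.0, -0.04], 1], [[0.0049, 0.0006, 0.0184], [-0.01, 0.0, -0.04], 1], [[0.005, 0.0007, 0.0183], [-0.01, 0.0, -0.04], 1], [[0.0049, 0.0006, 0.0184], [-0.01, 0.0, -0.04], 1], [[0.005, 0.0007, 0.0183], [-0.01, 0.0, -0.04], 1], [[0.0049, 0.0006, 0.0184], [-0.01, 0.0, -0.04], 1]]
```

Request:
carry_out(
  rows=[
    [[0.005, 0.0006, 0.018], [0, 0, 0], 1],
    [[0.005, 0.0006, 0.018], [0, 0, 0], 1],
    [[0.005, 0.0006, 0.018], [0, 0, 0], 1],
    [[0.005, 0.0006, 0.018], [0, 0, 0], 1],
    [[0.005, 0.0006, 0.018], [0, 0, 0], 1],
    [[0.005, 0.0006, 0.018], [0, 0, 0], 1],
    [[0.005, 0.0006, 0.018], [0, 0, 0], 1],
    [[0.005, 0.0006, 0.018], [0, 0, 0], 1],
    [[0.005, 0.0006, 0.02], [0, 0, 0], 1],
    [[0, 0, 0], [0, 0, 0], 1],
  ],
)

```text
t: 2.68
tcp_pos: [0.4167, 0.0681, 0.1008]
ee_rot: [0.184, 2.879, -0.029]
contact_force: [-0.5, 0.4, -0.4]
width: 0.997
```

```bash
python3 - <<'E'
from h import *
st(); s=bot.get_state(); T=down(15); print(R.from_rotvec(s['ee_rot']).as_matrix())
c=cam('side'); save(c,'s2.png',(180,120,340,250),4)
p=W(-.150,.003,.102); print(p); plan([(p,T,6)])
E
```

```text
t 2.68 p [0.4167 0.0681 0.1008] F [-0.4798  0.4433 -0.4495] w 0.997 q [-0.8138 -0.0106  0.4714  2.3592  0.228   0.5746  0.9233] rv [ 0.1837  2.879  -0.0287]
[[-0.9593  0.1275  0.252 ]
 [ 0.1225  0.9918 -0.0357]
 [-0.2545 -0.0034 -0.9671]]
[0.4706 0.0578 0.102 ]
[[[-0.0087, -0.0006, 0.0024], [-0.03, -0.03, 0.0], 1], [[-0.0087, -0.0006, 0.0024], [-0.03, -0.03, 0.0], 1], [[-0.0087, -0.0006, 0.0024], [-0.03, -0.03, 0.0], 1], [[-0.0087, -0.0006, 0.0024], [-0.03, -0.03, 0.0], 1], [[-0.0086, -0.0005, 0.0024], [-0.03, -0.03, 0.0], 1], [[-0.0087, -0.0006, 0.0023], [-0.03, -0.03, 0.0], 1]]
```

View pics/s2.png

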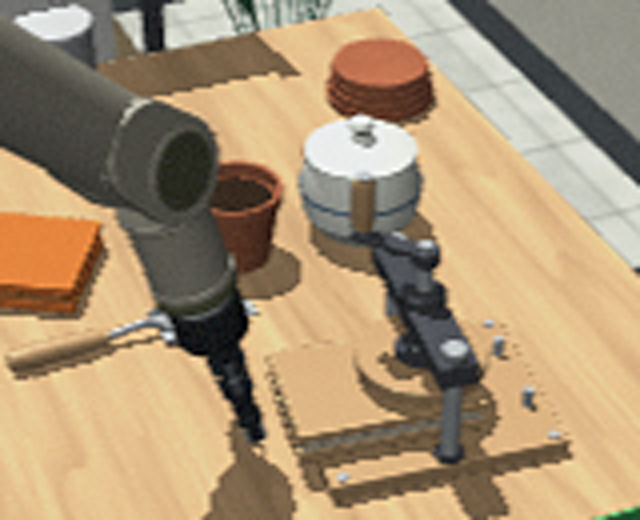

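The fingers are at (255,435) in the crop, in front of the pack's front edge (270,360)–(300,480). The hand is clear of the crank.

Request:
carry_out(
  rows=[
    [[-0.0038, -0.0004, 0.001], [0, 0, 0], 1],
    [[-0.0038, -0.0004, 0.001], [0, 0, 0], 1],
    [[-0.0038, -0.0004, 0.001], [0, 0, 0], 1],
    [[-0.0029, -0.0004, 0.0008], [0, 0, 0], 1],
    [[-0.0019, -0.0004, 0.0005], [0, 0, 0], 1],
    [[-0.0019, -0.0004, 0.0005], [0, 0, 0], 1],
    [[-0.0019, -0.0004, 0.0005], [0, 0, 0], 1],
    [[-0.0019, -0.0004, 0.0005], [0, 0, 0], 1],
    [[-0.0019, 0, 0.0005], [0, 0, 0], 1],
    [[-0.0019, 0, 0.0005], [0, 0, 0], 1],
  ],
)

```text
t: 3.57
tcp_pos: [0.4444, 0.0619, 0.1037]
ee_rot: [0.185, 2.875, -0.025]
contact_force: [-7.8, -0.3, 3.9]
width: 0.999
```

Request:
carry_out(
  rows=[
    [[-0.0019, 0, 0.0005], [0, 0, 0], 1],
    [[-0.0019, 0, 0.0005], [0, 0, 0], 1],
    [[-0.0019, 0, 0.0005], [0, 0, 0], 1],
    [[-0.0019, 0, 0.0005], [0, 0, 0], 1],
    [[-0.0019, 0, 0.0005], [0, 0, 0], 1],
    [[-0.0019, 0, 0.0005], [0, 0, 0], 1],
  ],
)

```text
t: 4.07
tcp_pos: [0.4551, 0.0604, 0.1033]
ee_rot: [0.184, 2.878, -0.025]
contact_force: [-8.4, 1.0, 4.6]
width: 0.998
```

```bash
cat >> h.py <<'E'
def pc(p): 
    d=np.array(p)-O; y=np.radians(YAW); c,s=np.cos(y),np.sin(y); return np.array([d[0]*c+d[1]*s,-d[0]*s+d[1]*c,d[2]])
E
python3 - <<'E'
from h import *
st(); print(pc(bot.get_state()['tcp_pos']))
E
```

```text
t 4.07 p [0.4551 0.0604 0.1033] F [-8.391   0.9748  4.5743] w 0.998 q [-0.7782  0.0744  0.5015  2.2776  0.1259  0.5649  1.0622] rv [ 0.1844  2.8775 -0.0254]
[-0.1656  0.0036  0.1033]
```

Request:
carry_out(
  rows=[
    [[-0.0019, 0, 0.0006], [0, 0, 0], 1],
    [[-0.0019, 0, 0.0006], [0, 0, 0], 1],
    [[-0.0019, 0, 0.0006], [0, 0, 0], 1],
    [[-0.0019, 0, 0.0006], [0, 0, 0], 1],
    [[-0.0019, 0, 0.0006], [0, 0, 0], 1],
    [[-0.0019, 0, 0.0006], [0, 0, 0], 1],
    [[-0.0019, 0, 0.0006], [0, 0, 0], 1],
    [[-0.0019, 0, 0.0006], [0, 0, 0], 1],
    [[-0.0019, 0, 0.0006], [0, 0, 0], 1],
    [[-0.0019, 0, 0.0006], [0, 0, 0], 1],
    [[-0.0019, 0, 0.0006], [0, 0, 0], 1],
  ],
)

```text
t: 4.98
tcp_pos: [0.4769, 0.0579, 0.1024]
ee_rot: [0.184, 2.878, -0.025]
contact_force: [-10.4, 2.7, 8.2]
width: 1.0
```

Request:
carry_out(
  rows=[
    [[-0.001, 0, 0.0003], [0, 0, 0], 1],
    [[-0.001, 0, 0.0003], [0, 0, 0], 1],
    [[-0.001, 0, 0.0003], [0, 0, 0], 1],
    [[-0.001, 0, 0.0003], [0, 0, 0], 1],
  ],
)

```text
t: 5.32
tcp_pos: [0.481, 0.0574, 0.1023]
ee_rot: [0.184, 2.878, -0.025]
contact_force: [-10.2, 1.4, 8.5]
width: 0.998
```

```bash
python3 - <<'E'
from h import *
st(); print(pc(bot.get_state()['tcp_pos']))
c=cam('top'); f=cv2.resize(c['frame'][145:250,205:310],(600,600),interpolation=cv2.INTER_CUBIC)
cv2.imwrite('pics/c3.png',f[:,:,::-1])
E
```

```text
t 5.32 p [0.481  0.0574 0.1023] F [-10.1993   1.3719   8.4902] w 0.998 q [-0.7449  0.1372  0.503   2.2203  0.0563  0.5614  1.1452] rv [ 0.1839  2.8777 -0.0249]
[-0.1397  0.0038  0.1023]
```

View pics/c3.png

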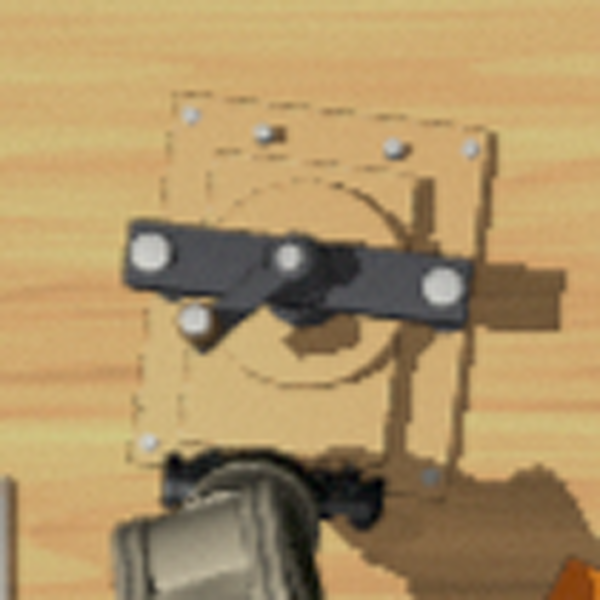

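The pack has slid with the fingers. Its rear edge (212,152)–(415,175) is about 10 mm short of the pins at (264,133) and (394,148), and it still looks square. I will go on slowly.

Request:
carry_out(
  rows=[
    [[-0.001, 0, 0.0003], [0, 0, 0], 1],
    [[-0.001, 0, 0.0003], [0, 0, 0], 1],
    [[-0.001, 0, 0.0003], [0, 0, 0], 1],
    [[-0.001, 0, 0.0003], [0, 0, 0], 1],
    [[-0.001, 0, 0.0003], [0, 0, 0], 1],
    [[-0.001, 0, 0.0003], [0, 0, 0], 1],
  ],
)

```text
t: 5.87
tcp_pos: [0.4872, 0.0566, 0.1021]
ee_rot: [0.184, 2.878, -0.025]
contact_force: [-10.2, 0.8, 6.8]
width: 0.999
```

Request:
carry_out(
  rows=[
    [[-0.001, 0, 0.0003], [0, 0, 0], 1],
    [[-0.001, 0, 0.0003], [0, 0, 0], 1],
  ],
)

```text
t: 6.03
tcp_pos: [0.4893, 0.0563, 0.102]
ee_rot: [0.184, 2.878, -0.025]
contact_force: [-8.8, 1.4, 7.2]
width: 0.997
```

Request:
carry_out(
  rows=[
    [[-0.001, 0, 0.0003], [0, 0, 0], 1],
  ],
)

```text
t: 6.12
tcp_pos: [0.4903, 0.0562, 0.102]
ee_rot: [0.184, 2.878, -0.025]
contact_force: [-10.4, 0.9, 7.9]
width: 1.002
```

Request:
carry_out(
  rows=[
    [[-0.001, 0, 0.0003], [0, 0, 0], 1],
  ],
)

```text
t: 6.2
tcp_pos: [0.4913, 0.056, 0.102]
ee_rot: [0.184, 2.878, -0.025]
contact_force: [-9.6, 2.2, 7.2]
width: 1.002
```

Request:
carry_out(
  rows=[
    [[-0.001, 0, 0.0003], [0, 0, 0], 1],
  ],
)

```text
t: 6.28
tcp_pos: [0.4924, 0.056, 0.1019]
ee_rot: [0.184, 2.878, -0.025]
contact_force: [-10.2, 1.6, 8.2]
width: 0.999
```

Request:
carry_out(
  rows=[
    [[-0.0008, 0, 0.0002], [0, 0, 0], 1],
  ],
)

```text
t: 6.37
tcp_pos: [0.4932, 0.0558, 0.1019]
ee_rot: [0.184, 2.878, -0.025]
contact_force: [-10.0, -0.2, 7.5]
width: 1.0
```

Request:
carry_out(
  rows=[
    [[-0.0008, 0, 0.0002], [0, 0, 0], 1],
  ],
)

```text
t: 6.45
tcp_pos: [0.494, 0.0557, 0.102]
ee_rot: [0.184, 2.878, -0.025]
contact_force: [-10.0, 0.9, 6.5]
width: 1.001
```

Request:
carry_out(
  rows=[
    [[-0.0008, 0, 0.0002], [0, 0, 0], 1],
  ],
)

```text
t: 6.53
tcp_pos: [0.4944, 0.0557, 0.1018]
ee_rot: [0.184, 2.879, -0.025]
contact_force: [-16.6, 2.1, 12.0]
width: 1.0
```

Request:
carry_out(
  rows=[
    [[-0.0004, 0, 0.0001], [0, 0, 0], 1],
  ],
)

```text
t: 6.62
tcp_pos: [0.4944, 0.0557, 0.1017]
ee_rot: [0.184, 2.88, -0.025]
contact_force: [-16.3, 2.5, 10.7]
width: 1.002
```

Request:
carry_out(
  rows=[
    [[-0.0003, 0, 0.0001], [0, 0, 0], 1],
  ],
)

```text
t: 6.7
tcp_pos: [0.4945, 0.0557, 0.1015]
ee_rot: [0.184, 2.88, -0.025]
contact_force: [-16.9, 2.8, 12.5]
width: 1.001
```

```bash
python3 - <<'E'
from h import *
st(); s=bot.get_state(); print(pc(s['tcp_pos']), s['moment'])
c=cam('top'); np.save('top3.npy',c,allow_pickle=True); f=cv2.resize(c['frame'][145:250,205:310],(600,600),interpolation=cv2.INTER_CUBIC)
cv2.imwrite('pics/c4.png',f[:,:,::-1])
E
```

```text
t 6.7 p [0.4945 0.0557 0.1015] F [-16.8836   2.8016  12.4726] w 1.001 q [-0.7234  0.1703  0.4989  2.1881  0.0204  0.5644  1.187 ] rv [ 0.1839  2.8801 -0.025 ]
[-0.126   0.0039  0.1015] [ 0.5139  2.9033 -0.0193]
```

View pics/c4.png

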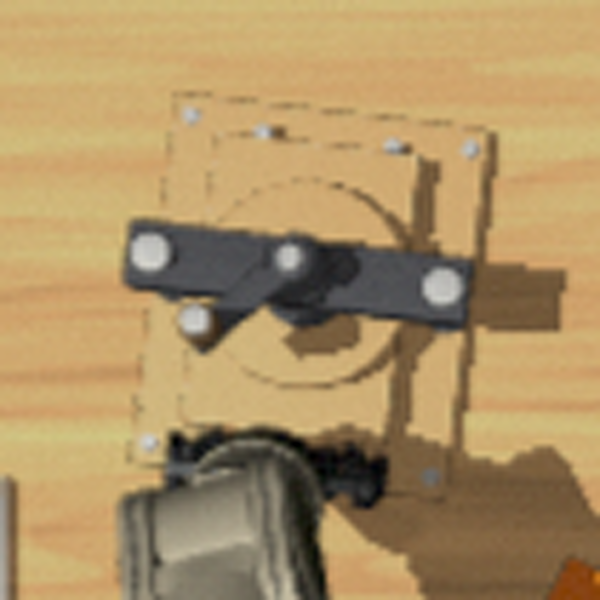

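The pack's rear edge (213,135)–(415,157) now lies along both pins. The force stepped from 10 to 17 N and the motion stopped. I will back off, rise, and go over the grip.

```bash
python3 - <<'E'
from h import *
T=down(15); D=down(0)
g=np.array([.619+.07*np.cos(np.radians(129.5)),.0358+.07*np.sin(np.radians(129.5)),.302]); print(g)
plan([(W(-.165,.004,.105),T,4),(W(-.165,.02,.385),D,8),(g+[0,0,.083],D,5),(g,D,6)])
E
```

```text
[0.5745 0.0898 0.302 ]
[[[0.0092, 0.0, -0.0033], [-0.01, -0.08, 0.0], 1], [[0.0092, 0.0, -0.0033], [-0.01, -0.08, 0.0], 1], [[0.0092, 0.0001, -0.0034], [-0.01, -0.08, 0.0], 1], [[0.0092, 0.0, -0.0033], [-0.01, -0.08, 0.0], 1]]
[[[-0.0091, 0.002, -0.0338], [-0.0, 1.87, 0.0], 1], [[-0.0079, 0.002, -0.0341], [-0.0, 1.87, 0.0], 1], [[-0.0068, 0.002, -0.0343], [-0.0, 1.87, 0.0], 1], [[-0.0057, 0.002, -0.0345], [-0.0, 1.87, 0.0], 1], [[-0.0046, 0.002, -0.0347], [-0.0, 1.87, 0.0], 1], [[-0.0034, 0.002, -0.0349], [-0.0, 1.87, 0.0], 1], [[-0.0023, 0.002, -0.0349], [-0.0, 1.87, 0.0], 1], [[-0.0012, 0.0019, -0.035], [-0.0, 1.87, 0.0], 1]]
[[[-0.0228, 0.0056, 0.0], [-0.0, 0.01, 0.0], 1], [[-0.0228, 0.0056, 0.0], [-0.0, 0.01, 0.0], 1], [[-0.0228, 0.0056, 0.0], [-0.0, 0.01, 0.0], 1], [[-0.0228, 0.0056, 0.0], [-0.0, 0.01, 0.0], 1], [[-0.0228, 0.0055, 0.0], [-0.0, 0.01, 0.0], 1]]
[[[-0.0, 0.0, 0.0138], [-0.0, -0.0, 0.0], 1], [[-0.0, 0.0, 0.0138], [-0.0, -0.0, 0.0], 1], [[-0.0, 0.0, 0.0139], [-0.0, -0.0, 0.0], 1], [[-0.0, 0.0, 0.0138], [-0.0, -0.0, 0.0], 1], [[-0.0, 0.0, 0.0139], [-0.0, -0.0, 0.0], 1], [[-0.0, 0.0001, 0.0138], [-0.0, -0.0, 0.0], 1]]
```

Request:
carry_out(
  rows=[
    [[0.006, 0, -0.002], [0, 0, 0], 1],
    [[0.01, 0, -0.003], [0, 0, 0], 1],
    [[0.011, 0, -0.004], [0, 0, 0], 1],
    [[0.011, 0, -0.004], [0, 0, 0], 1],
    [[-0.009, 0.002, -0.034], [0, 1.9, 0], 1],
    [[-0.008, 0.002, -0.034], [0, 1.9, 0], 1],
    [[-0.007, 0.002, -0.034], [0, 1.9, 0], 1],
    [[-0.006, 0.002, -0.0345], [0, 1.9, 0], 1],
    [[-0.0045, 0.002, -0.035], [0, 1.9, 0], 1],
    [[-0.0035, 0.002, -0.035], [0, 1.9, 0], 1],
    [[-0.002, 0.002, -0.035], [0, 1.9, 0], 1],
    [[-0.001, 0.002, -0.035], [0, 1.7, 0], 1],
  ],
)

```text
t: 7.75
tcp_pos: [0.4592, 0.0761, 0.3877]
ee_rot: [-0.201, -3.134, -0.001]
contact_force: [0.4, -0.5, -0.9]
width: 0.999
```

```bash
python3 - <<'E'
from h import *
D=down(0); st()
g=np.array([.5745,.0898,.302])
plan([(g+[0,0,.083],D,6),(g,D,6)])
E
```

```text
t 7.75 p [0.4592 0.0761 0.3877] F [ 0.4114 -0.5417 -0.8571] w 0.999 q [-0.8035 -0.0942  0.5098  1.7463  0.0449  1.4783  1.1429] rv [-0.2009 -3.1342 -0.0014]
[[[-0.0188, 0.0047, 0.0004], [0.01, -0.01, -0.01], 1], [[-0.0188, 0.0047, 0.0004], [0.01, -0.01, -0.01], 1], [[-0.0188, 0.0047, 0.0004], [0.01, -0.01, -0.01], 1], [[-0.0187, 0.0047, 0.0005], [0.01, -0.01, -0.01], 1], [[-0.0188, 0.0047, 0.0004], [0.01, -0.01, -0.01], 1], [[-0.0187, 0.0047, 0.0005], [0.01, -0.01, -0.01], 1]]
[[[-0.0, 0.0, 0.0138], [-0.0, 0.0, 0.0], 1], [[-0.0, 0.0, 0.0138], [-0.0, 0.0, 0.0], 1], [[-0.0, 0.0, 0.0139], [-0.0, 0.0, 0.0], 1], [[-0.0, 0.0, 0.0138], [-0.0, 0.0, 0.0], 1], [[-0.0, 0.0, 0.0139], [-0.0, 0.0, 0.0], 1], [[-0.0, 0.0001, 0.0138], [-0.0, 0.0, 0.0], 1]]
```

Request:
carry_out(
  rows=[
    [[-0.019, 0.0047, 0.0005], [0, 0, 0], 1],
    [[-0.019, 0.0047, 0.0005], [0, 0, 0], 1],
    [[-0.0188, 0.0047, 0.0005], [0, 0, 0], 1],
    [[-0.0188, 0.0047, 0.0005], [0, 0, 0], 1],
    [[-0.0185, 0.0047, 0.0005], [0, 0, 0], 1],
    [[-0.0185, 0.0047, 0.0005], [0, 0, 0], 1],
    [[0, 0, 0.01], [0, 0, 0], 1],
    [[0, 0, 0.01], [0, 0, 0], 1],
  ],
)

```text
t: 8.42
tcp_pos: [0.5753, 0.0897, 0.3617]
ee_rot: [0.202, 3.135, -0.002]
contact_force: [0.1, 0.3, -0.3]
width: 1.001
```

```bash
python3 - <<'E'
from h import *
D=down(0); st()
c=cam('side'); save(c,'s5.png',(215,130,335,230),5)
g=np.array([.5745,.0898,.302])
plan([(g,D,6)])
E
```

```text
t 8.42 p [0.5753 0.0897 0.3617] F [ 0.0555  0.2963 -0.2676] w 1.001 q [-0.7241  0.2278  0.5896  1.5166 -0.1259  1.4359  1.3126] rv [ 0.202   3.135  -0.0018]
[[[-0.0001, 0.0001, 0.0096], [-0.02, -0.03, -0.01], 1], [[-0.0001, 0.0001, 0.0096], [-0.02, -0.03, -0.01], 1], [[-0.0001, 0.0001, 0.0096], [-0.02, -0.03, -0.01], 1], [[-0.0001, 0.0, 0.0095], [-0.02, -0.03, -0.01], 1], [[-0.0, 0.0, 0.0096], [-0.02, -0.03, -0.01], 1], [[-0.0001, 0.0001, 0.0095], [-0.02, -0.03, -0.01], 1]]
```

View pics/s5.png

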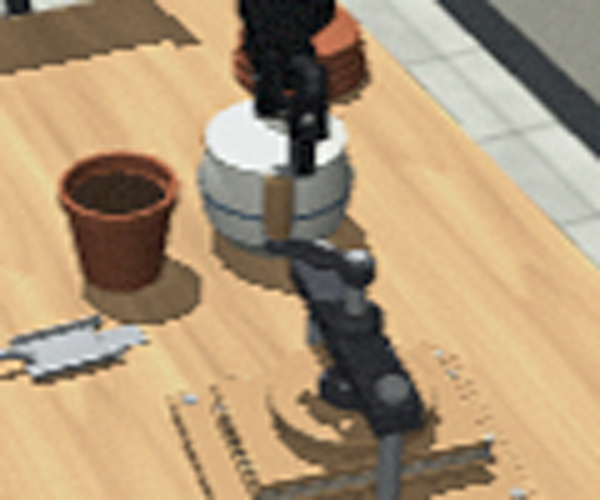

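The wooden grip at (280,205) stands below the fingers, which show at (270–305, 60–170). They straddle it, so I descend.

Request:
carry_out(
  rows=[
    [[0, 0, 0.01], [0, 0, 0], 1],
    [[0, 0, 0.01], [0, 0, 0], 1],
    [[0, 0, 0.01], [0, 0, 0], 1],
    [[0, 0, 0.01], [0, 0, 0], 1],
    [[0, 0, 0.01], [0, 0, 0], 1],
    [[0, 0, 0.009], [0, 0, 0], 1],
    [[0, 0, 0], [0, 0, 0], 1],
  ],
)

```text
t: 9.05
tcp_pos: [0.574, 0.0898, 0.3014]
ee_rot: [-0.201, -3.133, 0.001]
contact_force: [0.6, 0.7, -0.1]
width: 1.0
```

Request:
carry_out(
  rows=[
    [[0, 0, 0], [0, 0, 0], 0.2],
    [[0, 0, 0], [0, 0, 0], 0],
    [[0, 0, 0], [0, 0, 0], -0.2],
    [[0, 0, 0], [0, 0, 0], -0.4],
    [[0, 0, 0], [0, 0, 0], -1],
    [[0, 0, 0], [0, 0, 0], -1],
    [[0, 0, 0], [0, 0, 0], -1],
    [[0, 0, 0], [0, 0, 0], -1],
  ],
)

```text
t: 9.72
tcp_pos: [0.575, 0.09, 0.3042]
ee_rot: [0.201, 3.134, 0.001]
contact_force: [-0.1, 1.6, 5.3]
width: 0.274
```

```bash
python3 - <<'E'
from h import *
st()
E
```

```text
t 9.72 p [0.575  0.09   0.3042] F [-0.1332  1.6231  5.3367] w 0.274 q [-0.7184  0.255   0.5814  1.608  -0.144   1.3207  1.3266] rv [0.2008 3.1344 0.0012]
```

The grip is held: width 0.274 is about 23 mm. Measured at the grip, radius is 70 mm and angle about 129°. Now the winding rows, with the first quarter turn ramped in.

```bash
cat > w.py <<'E'
import sys,json
from h import *
# usage: w.py steps(deg,comma) [zdrop per 360 in mm]; command state in cmd.json
C=np.array(json.load(open('c.json')) if __import__('os').path.exists('c.json') else [.619,.0358]); RAD=.07
def fr():
    s=bot.get_state(); p=s['tcp_pos'][:2]-C; th=np.arctan2(p[1],p[0]); t=np.array([np.sin(th),-np.cos(th)]); r=p/np.linalg.norm(p)
    F=s['contact_force']; return np.degrees(th),np.linalg.norm(p)*1000,s['tcp_pos'][2],-F[:2]@t,F[:2]@r,F[2],s['t'],s['width']
d=json.load(open('cmd.json')); p=np.array(d['p']); th=d['th']
print('th %.1f r %.1f z %.4f Ftan %.1f Frad %.1f Fz %.1f t %.2f w %.3f'%fr(), 'cmd th %.1f'%th)
r=down(0); rows=[]; zt=float(sys.argv[2]) if len(sys.argv)>2 else 8
if len(sys.argv)>1:
    for s in map(float,sys.argv[1].split(',')):
        th-=s; a=np.radians(th); z=p[2]-zt*1e-3*s/360
        tgt=np.array([C[0]+RAD*np.cos(a),C[1]+RAD*np.sin(a),d.get('z',p[2])-zt*1e-3*s/360]); d['z']=tgt[2]
        v=np.round(r.inv().apply(tgt-p),4); p=p+r.apply(v); rows.append([[float(x) for x in v],[0,0,0],-1])
    print(rows); json.dump(dict(p=list(p),th=th,z=d['z']),open('cmd.json','w'))
E
echo '{"p":[0.5745,0.0898,0.302],"th":129.5}' > cmd.json
python3 w.py 2.5,5,7.5,7.5,7.5,7.5,7.5,7.5 0
```

```text
th 129.1 r 69.9 z 0.3042 Ftan -0.9 Frad 1.3 Fz 5.3 t 9.72 w 0.274 cmd th 129.5
[[[-0.0021, 0.0022, 0.0], [0, 0, 0], -1], [[-0.0046, 0.0041, 0.0], [0, 0, 0], -1], [[-0.0074, 0.0053, 0.0], [0, 0, 0], -1], [[-0.0081, 0.0043, 0.0], [0, 0, 0], -1], [[-0.0086, 0.0032, 0.0], [0, 0, 0], -1], [[-0.0089, 0.0021, 0.0], [0, 0, 0], -1], [[-0.0091, 0.0009, 0.0], [0, 0, 0], -1], [[-0.0092, -0.0004, 0.0], [0, 0, 0], -1]]
```

Request:
carry_out(
  rows=[
    [[-0.0021, 0.0022, 0.0], [0, 0, 0], -1],
    [[-0.0046, 0.0041, 0.0], [0, 0, 0], -1],
    [[-0.0074, 0.0053, 0.0], [0, 0, 0], -1],
    [[-0.0081, 0.0043, 0.0], [0, 0, 0], -1],
    [[-0.0086, 0.0032, 0.0], [0, 0, 0], -1],
    [[-0.0089, 0.0021, 0.0], [0, 0, 0], -1],
    [[-0.0091, 0.0009, 0.0], [0, 0, 0], -1],
    [[-0.0092, -0.0004, 0.0], [0, 0, 0], -1],
  ],
)

```text
t: 10.38
tcp_pos: [0.6342, 0.1052, 0.303]
ee_rot: [-0.198, -3.131, -0.001]
contact_force: [-8.5, 2.1, 2.0]
width: 0.276
```

```bash
python3 w.py 7.5,7.5,7.5,7.5,7.5,7.5,7.5,7.5 4
```

```text
th 77.7 r 71.0 z 0.3030 Ftan 8.8 Frad 0.2 Fz 2.0 t 10.38 w 0.276 cmd th 77.0
[[[-0.009, -0.0015, 0.0001], [0, 0, 0], -1], [[-0.0087, -0.0026, 0.0001], [0, 0, 0], -1], [[-0.0084, -0.0038, 0.0], [0, 0, 0], -1], [[-0.0077, -0.0049, 0.0001], [0, 0, 0], -1], [[-0.0071, -0.0058, 0.0001], [0, 0, 0], -1], [[-0.0063, -0.0067, 0.0001], [0, 0, 0], -1], [[-0.0053, -0.0074, 0.0001], [0, 0, 0], -1], [[-0.0043, -0.0081, 0.0001], [0, 0, 0], -1]]
```

Tracking is good: tangential force 8.8 N and radial about 0.

Request:
carry_out(
  rows=[
    [[-0.009, -0.0015, 0.0001], [0, 0, 0], -1],
    [[-0.0087, -0.0026, 0.0001], [0, 0, 0], -1],
    [[-0.0084, -0.0038, 0.0], [0, 0, 0], -1],
    [[-0.0077, -0.0049, 0.0001], [0, 0, 0], -1],
    [[-0.0071, -0.0058, 0.0001], [0, 0, 0], -1],
    [[-0.0063, -0.0067, 0.0001], [0, 0, 0], -1],
    [[-0.0053, -0.0074, 0.0001], [0, 0, 0], -1],
    [[-0.0043, -0.0081, 0.0001], [0, 0, 0], -1],
  ],
)

```text
t: 11.05
tcp_pos: [0.6864, 0.0592, 0.3015]
ee_rot: [-0.196, -3.134, -0.005]
contact_force: [1.7, 8.5, -5.5]
width: 0.272
```

```bash
python3 w.py 7.5,7.5,7.5,7.5,7.5,7.5,7.5,7.5,7.5,7.5,7.5,7.5
```

```text
th 19.1 r 71.3 z 0.3015 Ftan 7.5 Frad 4.4 Fz -5.5 t 11.05 w 0.272 cmd th 17.0
[[[-0.0032, -0.0086, 0.0001], [0, 0, 0], -1], [[-0.0021, -0.0089, 0.0002], [0, 0, 0], -1], [[-0.0009, -0.0091, 0.0002], [0, 0, 0], -1], [[0.0003, -0.0092, 0.0001], [0, 0, 0], -1], [[0.0015, -0.009, 0.0002], [0, 0, 0], -1], [[0.0027, -0.0088, 0.0002], [0, 0, 0], -1], [[0.0038, -0.0083, 0.0001], [0, 0, 0], -1], [[0.0049, -0.0078, 0.0002], [0, 0, 0], -1], [[0.0058, -0.007, 0.0002], [0, 0, 0], -1], [[0.0067, -0.0063, 0.0001], [0, 0, 0], -1], [[0.0074, -0.0053, 0.0002], [0, 0, 0], -1], [[0.0081, -0.0043, 0.0002], [0, 0, 0], -1]]
```

```bash
echo '[0.6202,0.0364]' > c.json; python3 - <<'E'
import json
p=[.6190+.07*0.9563,.0358+.07*.2924,.3013]
json.dump(dict(p=p,th=17.0,z=.3013-.0008),open('cmd.json','w'))
E
python3 w.py 7.5,7.5,7.5,7.5,7.5,7.5,7.5,7.5,7.5,7.5,7.5,7.5
```

```text
th 19.0 r 70.0 z 0.3015 Ftan 7.5 Frad 4.4 Fz -5.5 t 11.05 w 0.272 cmd th 17.0
[[[-0.0043, -0.0078, 0.001], [0, 0, 0], -1], [[-0.0021, -0.0089, 0.0001], [0, 0, 0], -1], [[-0.0009, -0.0092, 0.0002], [0, 0, 0], -1], [[0.0003, -0.0091, 0.0002], [0, 0, 0], -1], [[0.0015, -0.009, 0.0001], [0, 0, 0], -1], [[0.0027, -0.0088, 0.0002], [0, 0, 0], -1], [[0.0038, -0.0083, 0.0002], [0, 0, 0], -1], [[0.0048, -0.0078, 0.0001], [0, 0, 0], -1], [[0.0059, -0.0071, 0.0002], [0, 0, 0], -1], [[0.0066, -0.0062, 0.0002], [0, 0, 0], -1], [[0.0075, -0.0054, 0.0001], [0, 0, 0], -1], [[0.0081, -0.0043, 0.0002], [0, 0, 0], -1]]
```

Request:
carry_out(
  rows=[
    [[-0.0043, -0.0078, 0.001], [0, 0, 0], -1],
    [[-0.0021, -0.0089, 0.0001], [0, 0, 0], -1],
    [[-0.0009, -0.0092, 0.0002], [0, 0, 0], -1],
    [[0.0003, -0.0091, 0.0002], [0, 0, 0], -1],
    [[0.0015, -0.009, 0.0001], [0, 0, 0], -1],
    [[0.0027, -0.0088, 0.0002], [0, 0, 0], -1],
  ],
)

```text
t: 11.55
tcp_pos: [0.6829, 0.0055, 0.3002]
ee_rot: [0.197, 3.135, 0.004]
contact_force: [5.3, 6.6, -3.5]
width: 0.275
```

Request:
carry_out(
  rows=[
    [[0.0038, -0.0083, 0.0002], [0, 0, 0], -1],
    [[0.0048, -0.0078, 0.0001], [0, 0, 0], -1],
    [[0.0059, -0.0071, 0.0002], [0, 0, 0], -1],
    [[0.0066, -0.0062, 0.0002], [0, 0, 0], -1],
    [[0.0075, -0.0054, 0.0001], [0, 0, 0], -1],
    [[0.0081, -0.0043, 0.0002], [0, 0, 0], -1],
  ],
)

```text
t: 12.05
tcp_pos: [0.6416, -0.03, 0.2992]
ee_rot: [0.2, 3.133, 0.001]
contact_force: [9.6, 3.3, -7.7]
width: 0.271
```

```bash
python3 w.py 7.5,7.5,7.5,7.5,7.5,7.5,7.5,7.5,7.5,7.5,7.5,7.5
```

```text
th -72.1 r 69.7 z 0.2992 Ftan 10.1 Frad -0.2 Fz -7.7 t 12.05 w 0.271 cmd th -73.0
[[[0.0086, -0.0032, 0.0002], [0, 0, 0], -1], [[0.0089, -0.002, 0.0001], [0, 0, 0], -1], [[0.0091, -0.0009, 0.0002], [0, 0, 0], -1], [[0.0091, 0.0003, 0.0002], [0, 0, 0], -1], [[0.0091, 0.0015, 0.0001], [0, 0, 0], -1], [[0.0087, 0.0027, 0.0002], [0, 0, 0], -1], [[0.0084, 0.0037, 0.0002], [0, 0, 0], -1], [[0.0077, 0.0049, 0.0001], [0, 0, 0], -1], [[0.0071, 0.0058, 0.0002], [0, 0, 0], -1], [[0.0063, 0.0067, 0.0002], [0, 0, 0], -1], [[0.0053, 0.0075, 0.0001], [0, 0, 0], -1], [[0.0043, 0.008, 0.0002], [0, 0, 0], -1]]
```

Request:
carry_out(
  rows=[
    [[0.0086, -0.0032, 0.0005], [0, 0, 0], -1],
    [[0.0089, -0.002, 0.0004], [0, 0, 0], -1],
    [[0.0091, -0.0009, 0.0005], [0, 0, 0], -1],
    [[0.0091, 0.0003, 0.0002], [0, 0, 0], -1],
    [[0.0091, 0.0015, 0.0003], [0, 0, 0], -1],
    [[0.0087, 0.0027, 0.0003], [0, 0, 0], -1],
  ],
)

```text
t: 12.55
tcp_pos: [0.5889, -0.0262, 0.2983]
ee_rot: [0.202, 3.13, -0.002]
contact_force: [13.5, -1.7, -3.3]
width: 0.276
```

Request:
carry_out(
  rows=[
    [[0.0084, 0.0037, 0.0002], [0, 0, 0], -1],
    [[0.0077, 0.0049, 0.0001], [0, 0, 0], -1],
    [[0.0071, 0.0058, 0.0002], [0, 0, 0], -1],
    [[0.0063, 0.0067, 0.0002], [0, 0, 0], -1],
    [[0.0053, 0.0075, 0.0001], [0, 0, 0], -1],
    [[0.0043, 0.008, 0.0002], [0, 0, 0], -1],
  ],
)

```text
t: 13.05
tcp_pos: [0.5543, 0.0125, 0.2975]
ee_rot: [0.207, 3.131, -0.006]
contact_force: [6.8, -12.8, 1.6]
width: 0.272
```

```bash
python3 - <<'E'
import json
d=json.load(open('cmd.json')); d['z']-=.0012; d['p'][2]-=.0012; json.dump(d,open('cmd.json','w'))
E
python3 w.py 7.5,7.5,7.5,7.5,7.5,7.5,7.5,7.5,7.5,7.5,7.5,7.5
```

```text
th -160.0 r 70.1 z 0.2975 Ftan 14.3 Frad -2.0 Fz 1.6 t 13.05 w 0.272 cmd th -163.0
[[[0.0032, 0.0086, 0.0002], [0, 0, 0], -1], [[0.0021, 0.0089, 0.0001], [0, 0, 0], -1], [[0.0008, 0.0091, 0.0002], [0, 0, 0], -1], [[-0.0003, 0.0092, 0.0002], [0, 0, 0], -1], [[-0.0015, 0.009, 0.0001], [0, 0, 0], -1], [[-0.0026, 0.0088, 0.0002], [0, 0, 0], -1], [[-0.0038, 0.0083, 0.0002], [0, 0, 0], -1], [[-0.0049, 0.0078, 0.0001], [0, 0, 0], -1], [[-0.0058, 0.0071, 0.0002], [0, 0, 0], -1], [[-0.0067, 0.0062, 0.0002], [0, 0, 0], -1], [[-0.0074, 0.0053, 0.0001], [0, 0, 0], -1], [[-0.0081, 0.0043, 0.0002], [0, 0, 0], -1]]
```

Request:
carry_out(
  rows=[
    [[0.0032, 0.0086, 0.0002], [0, 0, 0], -1],
    [[0.0021, 0.0089, 0.0001], [0, 0, 0], -1],
    [[0.0008, 0.0091, 0.0002], [0, 0, 0], -1],
    [[-0.0003, 0.0092, 0.0002], [0, 0, 0], -1],
    [[-0.0015, 0.009, 0.0001], [0, 0, 0], -1],
    [[-0.0026, 0.0088, 0.0002], [0, 0, 0], -1],
  ],
)

```text
t: 13.55
tcp_pos: [0.5574, 0.0668, 0.2965]
ee_rot: [-0.206, -3.131, 0.004]
contact_force: [-12.7, -8.5, 16.0]
width: 0.269
```

Request:
carry_out(
  rows=[
    [[-0.0038, 0.0083, 0.0002], [0, 0, 0], -1],
    [[-0.0049, 0.0078, 0.0001], [0, 0, 0], -1],
    [[-0.0058, 0.0071, 0.0002], [0, 0, 0], -1],
    [[-0.0067, 0.0062, 0.0002], [0, 0, 0], -1],
    [[-0.0074, 0.0053, 0.0001], [0, 0, 0], -1],
    [[-0.0081, 0.0043, 0.0002], [0, 0, 0], -1],
  ],
)

```text
t: 14.05
tcp_pos: [0.5993, 0.1034, 0.2955]
ee_rot: [-0.201, -3.132, 0.0]
contact_force: [-10.5, -2.4, 11.8]
width: 0.269
```

```bash
python3 w.py 7.5,7.5,7.5,7.5,7.5,7.5,7.5,7.5
```

```text
th 107.3 r 70.1 z 0.2955 Ftan 10.7 Frad 0.8 Fz 11.8 t 14.05 w 0.269 cmd th -253.0
[[[-0.0086, 0.0033, 0.0002], [0, 0, 0], -1], [[-0.0089, 0.002, 0.0001], [0, 0, 0], -1], [[-0.0091, 0.0009, 0.0002], [0, 0, 0], -1], [[-0.0092, -0.0003, 0.0002], [0, 0, 0], -1], [[-0.009, -0.0015, 0.0001], [0, 0, 0], -1], [[-0.0088, -0.0027, 0.0002], [0, 0, 0], -1], [[-0.0083, -0.0038, 0.0002], [0, 0, 0], -1], [[-0.0078, -0.0048, 0.0001], [0, 0, 0], -1]]
```

Request:
carry_out(
  rows=[
    [[-0.0086, 0.0033, -0.0004], [0, 0, 0], -1],
    [[-0.0089, 0.002, -0.0003], [0, 0, 0], -1],
    [[-0.0091, 0.0009, 0], [0, 0, 0], -1],
    [[-0.0092, -0.0003, 0.0002], [0, 0, 0], -1],
  ],
)

```text
t: 14.38
tcp_pos: [0.6354, 0.105, 0.2949]
ee_rot: [-0.2, -3.131, 0.0]
contact_force: [-8.4, -0.9, 3.9]
width: 0.271
```

Request:
carry_out(
  rows=[
    [[-0.009, -0.0015, 0.0001], [0, 0, 0], -1],
    [[-0.0088, -0.0027, 0.0002], [0, 0, 0], -1],
    [[-0.0083, -0.0038, 0.0002], [0, 0, 0], -1],
    [[-0.0078, -0.0048, 0.0001], [0, 0, 0], -1],
  ],
)

```text
t: 14.72
tcp_pos: [0.6676, 0.0885, 0.2941]
ee_rot: [-0.199, -3.131, -0.001]
contact_force: [-8.3, 2.6, 1.6]
width: 0.274
```

```bash
python3 - <<'E'
import json
d=json.load(open('cmd.json')); d['z']+=.0012; d['p'][2]+=.0012; json.dump(d,open('cmd.json','w'))
E
python3 w.py 7.5,7.5,7.5,7.5,7.5,7.5,7.5,7.5,7.5
```

```text
th 47.7 r 70.4 z 0.2941 Ftan 7.9 Frad -3.7 Fz 1.6 t 14.72 w 0.274 cmd th -313.0
[[[-0.007, -0.0058, 0.0002], [0, 0, 0], -1], [[-0.0063, -0.0067, 0.0002], [0, 0, 0], -1], [[-0.0053, -0.0075, 0.0001], [0, 0, 0], -1], [[-0.0043, -0.0081, 0.0002], [0, 0, 0], -1], [[-0.0032, -0.0085, 0.0002], [0, 0, 0], -1], [[-0.0021, -0.0089, 0.0001], [0, 0, 0], -1], [[-0.0009, -0.0092, 0.0002], [0, 0, 0], -1], [[0.0003, -0.0091, 0.0002], [0, 0, 0], -1], [[0.0015, -0.009, 0.0001], [0, 0, 0], -1]]
```

Request:
carry_out(
  rows=[
    [[-0.007, -0.0058, 0.0002], [0, 0, 0], -1],
    [[-0.0063, -0.0067, 0.0002], [0, 0, 0], -1],
    [[-0.0053, -0.0075, 0.0001], [0, 0, 0], -1],
  ],
)

```text
t: 14.97
tcp_pos: [0.6836, 0.0668, 0.2935]
ee_rot: [-0.198, -3.132, -0.003]
contact_force: [-6.0, 4.3, 0.5]
width: 0.269
```

Request:
carry_out(
  rows=[
    [[-0.0043, -0.0081, 0.0002], [0, 0, 0], -1],
    [[-0.0032, -0.0085, 0.0002], [0, 0, 0], -1],
  ],
)

```text
t: 15.13
tcp_pos: [0.6892, 0.05, 0.2932]
ee_rot: [-0.197, -3.133, -0.004]
contact_force: [-4.3, 8.3, 1.6]
width: 0.275
```

Request:
carry_out(
  rows=[
    [[-0.0021, -0.0089, 0.0001], [0, 0, 0], -1],
    [[-0.0009, -0.0092, 0.0002], [0, 0, 0], -1],
  ],
)

```text
t: 15.3
tcp_pos: [0.6902, 0.0338, 0.2931]
ee_rot: [-0.194, -3.134, -0.009]
contact_force: [0.8, 16.0, 1.0]
width: 0.268
```

Request:
carry_out(
  rows=[
    [[0.0003, -0.0091, 0.0002], [0, 0, 0], -1],
    [[0.0015, -0.009, 0.0001], [0, 0, 0], -1],
  ],
)

```text
t: 15.47
tcp_pos: [0.6875, 0.0181, 0.293]
ee_rot: [0.191, 3.133, 0.012]
contact_force: [11.6, 19.5, -3.9]
width: 0.271
```

```bash
python3 w.py 7.5,7.5,7.5,7.5,7.5,7.5,7.5,7.5,7.5,7.5
```

```text
th -15.2 r 69.7 z 0.2930 Ftan 21.8 Frad 6.1 Fz -3.9 t 15.47 w 0.271 cmd th -380.5
[[[0.0027, -0.0088, 0.0002], [0, 0, 0], -1], [[0.0038, -0.0083, 0.0002], [0, 0, 0], -1], [[0.0048, -0.0078, 0.0001], [0, 0, 0], -1], [[0.0059, -0.0071, 0.0002], [0, 0, 0], -1], [[0.0066, -0.0062, 0.0002], [0, 0, 0], -1], [[0.0075, -0.0054, 0.0001], [0, 0, 0], -1], [[0.0081, -0.0043, 0.0002], [0, 0, 0], -1], [[0.0086, -0.0032, 0.0002], [0, 0, 0], -1], [[0.0089, -0.002, 0.0001], [0, 0, 0], -1], [[0.0091, -0.0009, 0.0002], [0, 0, 0], -1]]
```

The force rose from 8 to 16 to 22 N over about 27°, well away from the heavy side, so the platen is bearing on the pack. I hold still to feel the push-back.

Request:
carry_out(
  rows=[
    [[0, 0, 0], [0, 0, 0], -1],
    [[0, 0, 0], [0, 0, 0], -1],
    [[0, 0, 0], [0, 0, 0], -1],
  ],
)

```text
t: 15.72
tcp_pos: [0.6871, 0.0164, 0.293]
ee_rot: [0.194, 3.134, 0.008]
contact_force: [7.1, 12.1, -1.5]
width: 0.272
```

Request:
carry_out(
  rows=[
    [[0, 0, 0], [0, 0, 0], -1],
    [[0, 0, 0], [0, 0, 0], -1],
    [[0, 0, 0], [0, 0, 0], -1],
    [[0, 0, 0], [0, 0, 0], -1],
  ],
)

```text
t: 16.05
tcp_pos: [0.6871, 0.0165, 0.293]
ee_rot: [0.194, 3.134, 0.008]
contact_force: [7.1, 10.8, -1.8]
width: 0.272
```

```bash
python3 w.py
```

```text
th -16.6 r 69.8 z 0.2930 Ftan 12.4 Frad 3.8 Fz -1.8 t 16.05 w 0.272 cmd th -455.5
```

12.4 N when held is in the tight band. I add a small, slow 4 mm for margin against spring-back and then hold again.

Request:
carry_out(
  rows=[
    [[0.0003, -0.002, 0], [0, 0, 0], -1],
    [[0.0004, -0.002, 0], [0, 0, 0], -1],
  ],
)

```text
t: 16.22
tcp_pos: [0.6866, 0.0152, 0.2931]
ee_rot: [0.189, 3.132, 0.013]
contact_force: [12.0, 18.7, -3.6]
width: 0.271
```

Request:
carry_out(
  rows=[
    [[0, 0, 0], [0, 0, 0], -1],
    [[0, 0, 0], [0, 0, 0], -1],
    [[0, 0, 0], [0, 0, 0], -1],
    [[0, 0, 0], [0, 0, 0], -1],
    [[0, 0, 0], [0, 0, 0], -1],
  ],
)

```text
t: 16.63
tcp_pos: [0.6865, 0.0149, 0.293]
ee_rot: [0.19, 3.132, 0.012]
contact_force: [11.7, 17.4, -3.4]
width: 0.27
```

```bash
python3 w.py
```

```text
th -17.9 r 69.7 z 0.2930 Ftan 20.2 Frad 5.7 Fz -3.4 t 16.63 w 0.270 cmd th -455.5
```

20 N is at the edge of the band, so I ease back 2 mm before letting go.

Request:
carry_out(
  rows=[
    [[-0.0003, 0.001, 0], [0, 0, 0], -1],
    [[-0.0003, 0.001, 0], [0, 0, 0], -1],
    [[0, 0, 0], [0, 0, 0], -1],
    [[0, 0, 0], [0, 0, 0], -1],
  ],
)

```text
t: 16.97
tcp_pos: [0.6868, 0.0151, 0.293]
ee_rot: [0.193, 3.134, 0.009]
contact_force: [6.6, 12.7, -1.9]
width: 0.273
```

```bash
python3 w.py
```

```text
th -17.7 r 69.9 z 0.2930 Ftan 14.1 Frad 2.4 Fz -1.9 t 16.97 w 0.273 cmd th -455.5
```

Request:
carry_out(
  rows=[
    [[0, 0, 0], [0, 0, 0], -0.3],
    [[0, 0, 0], [0, 0, 0], 0],
    [[0, 0, 0], [0, 0, 0], 0.3],
    [[0, 0, 0], [0, 0, 0], 0.7],
    [[0, 0, 0], [0, 0, 0], 1],
    [[0, 0, 0], [0, 0, 0], 1],
    [[0, 0, 0], [0, 0, 0], 1],
  ],
)

```text
t: 17.55
tcp_pos: [0.6857, 0.0095, 0.2934]
ee_rot: [0.202, 3.135, -0.0]
contact_force: [1.0, 0.2, 0.2]
width: 1.001
```

Request:
carry_out(
  rows=[
    [[0, 0, -0.005], [0, 0, 0], 1],
    [[0, 0, -0.01], [0, 0, 0], 1],
    [[0, 0, -0.015], [0, 0, 0], 1],
    [[0, 0, -0.02], [0, 0, 0], 1],
    [[0, 0, -0.02], [0, 0, 0], 1],
    [[0, 0, -0.02], [0, 0, 0], 1],
    [[0.02, 0, -0.01], [0, 0, 0], 1],
    [[0.03, 0, 0], [0, 0, 0], 1],
    [[0.035, 0, 0], [0, 0, 0], 1],
    [[0.035, 0, 0], [0, 0, 0], 1],
    [[0.035, 0, 0], [0, 0, 0], 1],
    [[0.03, 0, 0], [0, 0, 0], 1],
  ],
)

```text
t: 18.55
tcp_pos: [0.5003, 0.0333, 0.3942]
ee_rot: [0.201, 3.134, 0.001]
contact_force: [-0.6, 0.1, 1.1]
width: 1.002
```

Request:
carry_out(
  rows=[
    [[0.02, 0.03, 0], [0, 0, 0], 1],
    [[0.01, 0.035, 0], [0, 0, 0], 1],
    [[0.005, 0.035, 0], [0, 0, 0], 1],
    [[0, 0.035, 0], [0, 0, 0], 1],
    [[0, 0.035, 0], [0, 0, 0], 1],
    [[0, 0.035, 0], [0, 0, 0], 1],
    [[0, 0.03, 0], [0, 0, 0], 1],
    [[0, 0, 0], [0, 0, 0], 1],
    [[0, 0, 0], [0, 0, 0], 1],
  ],
)

```text
t: 19.3
tcp_pos: [0.4973, 0.2727, 0.3937]
ee_rot: [0.197, 3.135, -0.0]
contact_force: [0.7, -1.0, 0.1]
width: 1.003
```

```bash
python3 - <<'E'
from h import *
st(); c=cam('top'); f=cv2.resize(c['frame'][145:250,205:310],(600,600),interpolation=cv2.INTER_CUBIC)
cv2.imwrite('pics/c6.png',np.hstack([f])[:,:,::-1])
a=np.load('top.npy',allow_pickle=True).item()
d=np.abs(c['frame'].astype(int)-a['frame']).max(2); m=(cv2.medianBlur(d.astype(np.uint8),5)>50)
for nm,(u,v,k) in dict(pot=(168,174,22),plant=(167,215,16),trowel=(199,250,30),caddy=(358,175,28),lid=(368,220,28),twine=(365,270,12),bucket=(445,230,35),packA=(152,282,30),packB=(308,273,30)).items(): print(nm,m[v-k:v+k,u-k:u+k].sum())
b=cam('side'); save(b,'s6.png',(150,100,400,350),2.4)
P=cloud(b)
mm=(P[...,2]>.25)&(P[...,2]<.28)&(abs(P[...,0]-.65)<.12)&(abs(P[...,1]-.03)<.12); print(mm.sum(), P[mm].max(0) if mm.any() else '')
E
```

```text
t 19.3 p [0.4973 0.2727 0.3937] F [ 0.6667 -1.0174  0.1166] w 1.003 q [-0.8976  0.1689  0.3657  1.4899 -0.06    1.494   0.9131] rv [ 0.1972  3.1353 -0.0004]
pot 65
plant 730
trowel 1339
caddy 0
lid 0
twine 0
bucket 0
packA 1059
packB 1745
35 [0.6924 0.0349 0.2735]
```

View pics/c6.png

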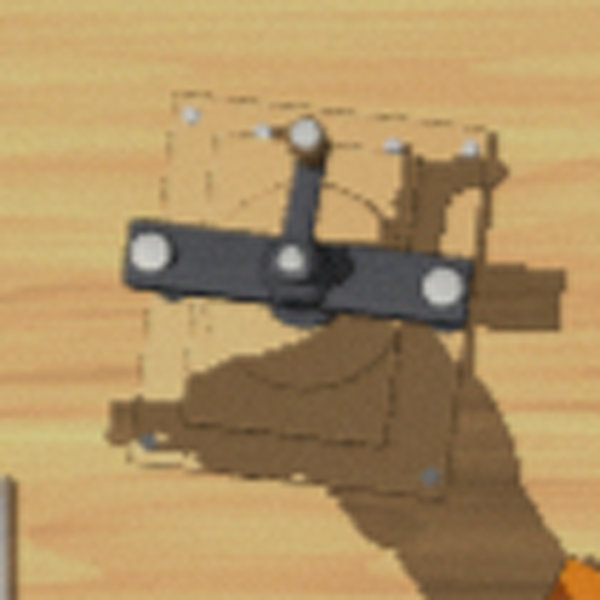

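View pics/s6.png

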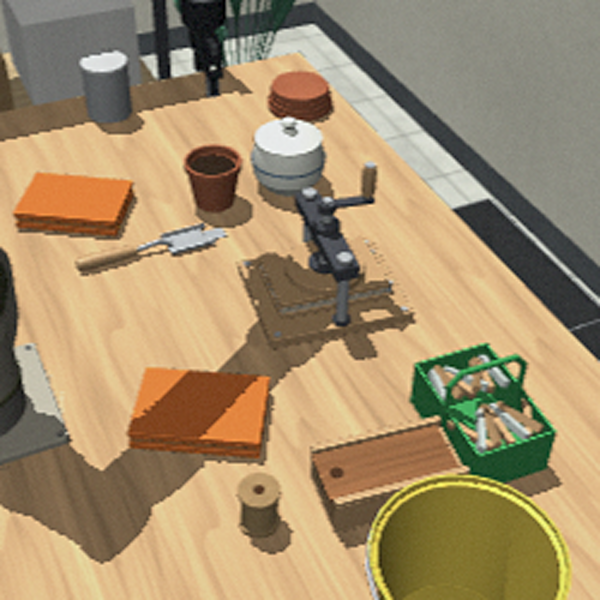

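In c6 the pack's rear edge is still on the pins, and the crank points rearward with its grip at (307,132). In s6 all the bystanders stand as before; their pixel differences are the arm and its shadow. I now check how far the crank sprang back.

```bash
python3 - <<'E'
from h import *
a=np.load('top.npy',allow_pickle=True).item()
A=lambda x,y,z:ray(a,205+(x+.5)/5.714-.5,145+(y+.5)/5.714-.5,z)
h=A(292,257,.211);g=A(307,132,.263); d=g-h; print(h,g,np.linalg.norm(d[:2]),np.degrees(np.arctan2(d[1],d[0])))
for q in ((305,132),(309,132)): 
    g=A(*q,.263)[:2]-[.6202,.0364]; print(np.degrees(np.arctan2(g[1],g[0])))
c=cam('top');P=cloud(c); k=P[145:250,205:310]
m=(k[...,2]>.25)&(k[...,2]<.285); 
g=k[m].mean(0); print(m.sum(),g,np.degrees(np.arctan2(g[1]-.0364,g[0]-.6202)))
x=np.array([pc(p) for p in k.reshape(-1,3)]); ok=(abs(x[:,2]-.07)<.03)
r=np.hypot(x[:,0],x[:,1]); pl=ok&(r<.062)&(abs(x[:,0])>.03); pk=ok&(r>.08)&(abs(x[:,0])<.095)&(abs(x[:,1])<.06)
print('platen z',np.median(x[pl,2]),x[pl,2].mean(),'pack z',np.median(x[pk,2]),x[pk,2].mean(),pl.sum(),pk.sum())
E
```

```text
[0.6202 0.0352 0.211 ] [0.6897 0.0221 0.263 ] 0.07076571066007548 -10.667849619947887
-10.690793992593218
-12.620894658272029
42 [0.6867 0.0229 0.2673] -11.486039000464908
platen z 0.07410231461446837 0.07408809581921216 pack z 0.059046548969127644 0.0585309444905607 274 343
```

```bash
python3 -c "
from bench import bot
print(bot.hand_in())"
```

```text
the job is handed in; nothing more can be done
None
```

The job is handed in at about 19.5 s of the 72 s limit. The pack is against the two rear pins, the platen is down on it, and the hand is clear of everything.

- **Pack:** I pushed it home slowly with the open fingers, about 10 mm/s at the end. The force stepped from 10 to 17 N and the motion stopped. The last top view still shows its rear edge along both pins.
- **Winding:** I turned the grip about 1.4 turns clockwise at a quarter turn a second. It resisted with about 7–9 N on the easy side and 14 N at the heavy point.
- **Tightening:** The platen began to bear at roughly 8°. The highest tangential force I saw was about 22 N. Held still, the grip pushed back with 12 N. After a small extra nudge it read 20 N, and 14 N once eased back, just before I let go.
- **After letting go:** The crank sprang back about 6°. The platen's top measures about 15.5 mm above the pack's top, which matches its 16 mm thickness, so it sits on the pack. I did not feel the grip again after release. From the stiffness I estimate it still pushes back with 9–13 N, so the low end is at the edge of the 10–20 N tight band.
- **Bystanders:** In the final side view they all stand as before. The caddy, lid box, twine and bucket showed no pixel change. The plant pot, trowel and both orange packs showed large differences, and the pot a small one. I put these down to the arm and its shadow by eye and did not measure their positions again.

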